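Draw one sample tin from the lever dispenser and put it on the balance

ROBOT

A 6-joint arm with a two-finger parallel gripper is mounted at the origin on the work surface. World frame = base frame: x ahead of the robot, y to its left, z up, the work surface at z = 0. Lengths are in m, angles in rad, forces in N, time in s.
With the tool pointing down it reaches from about 0.3 to 0.875 m from the base axis. Payload 6.4 kg.
Tool frame: the origin (TCP) lies between the finger pads; the fingertips stand ctrl.tip_extent ahead of it and the grasp point (between the pads) is the TCP (ctrl.tip_extent is the distance from the TCP to the fingertips, in m); z points along the fingers, y is the line along which they close (so a half turn about z gives the same grasp; the last joint's range is limited). The gripper opens to 85 mm and grips with 20 to 120 N. Pads are 22 mm wide; open, the fingers measure 114 mm over their backs; the gripper's body (76 mm by 85 mm) begins 54 mm behind the grasp point. The pads swing forward as they close: fully open they stand 13 mm farther back than shut.
Start: joints at [1.135, 0.181, 1.607, -0, 1.354, -0.206], TCP at [0.131, 0.56, 0.22] pointing down, gripper open.
Joint ranges: [-2.99, 2.99], [-0.89, 2.07], [0.3, 2.58], [-1.14, 4.28], [0, 2.63], [-3.12, 3.12]. Speed limits (rad/s): [2.57, 2.57, 3.01, 3.14, 3.14, 3.14].

INTERFACE

Orientations are given as a unit quaternion [w, x, y, z].
In Python, from bench import ctrl gives the robot as it stands.
- The arm moves only by the tool send_rows, never from a script. Its arguments are lists of equal length, an entry for each row: "dr": the turn, a rotation vector about the tool's x, y, z in units of 6 degrees (1.0 is 6 degrees), a list of three; "xyz": the shift along the tool's x, y, z in cm, a list of three; "jaw": the opening in per cent of the stroke, from 0 (shut) to 100 (fully open). In form: {"dr": [[wx, wy, wz], ...], "xyz": [[dx, dy, dz], ...], "jaw": [jaw, ...]}. A call has exactly 8 rows; each row is the pose to reach, as a shift and turn from the pose commanded when the call began, along the tool's axes at that moment; what a row does not reach only later rows make up. A row lasts 1/8 s, in which the tool goes at most 62.5 mm and 10.7 degrees, less where a joint would pass 70% of its speed; a pose out of reach is approached as far as the arm can. A call with a gripper value outside its range is refused whole. The fingers move at their own pace and stop on an object; the grip force is fixed at half the most. Time passes only in rows, so rows that repeat a pose let the fingers close, or fill a call up. It gives the time, the measured TCP pose, the force, the opening and the grip force at its end, in the units of the state.
- ctrl.get_obs(): the state, without advancing time (a new reading comes with each control period).
- ctrl.camera(name): name is "side" or "top"; returns the picture (420x560x3 uint8, red, green, blue); there is no depth.
- ctrl.calibration(name): a dict with "camera_matrix" (3x3 intrinsics, pixels), "world_from_camera" (4x4, takes a point from camera to world coordinates). Camera axes: x right, y up, looking along -z (the intrinsics and any distortion apply to the point x, -y, -z); pixel columns grow to the right and rows downward; lengths in m; the calibration is good to about 2 mm. A picture is of the moment at which its call begins. calibration takes no time and is no camera call.
- ctrl.hand_in(): hands the job in; it is judged then, once.
The state is a dict: "time_s": time; "q": joint angles; "dq": joint speeds; "joint_efforts": joint torques, N m; "eef_pos": TCP position; "eef_rot": TCP orientation; "wrist_force": force on the tool from outside, world axes, zero at the start; "torque": the same for the moment, N m; "opening": opening from 0.0 (shut) to 1.0 (fully open); "grasp_force": force on a finger pad.
Only numpy, scipy, OpenCV 4.12 (cv2) and the standard library are available. Lean on these libraries where they do the work, as an engineer would, in place of code of your own. Each camera call takes 0.05 s, during which the arm holds its last target. There are 200 camera calls.

TASK

Put one sample tin out of the dispenser: swing its sprung lever all the way to the stop, then let it spring fully back. When the lever is back, take the tin that came out on the tongue and set it down flat in the middle of the balance pan, without dropping it. Put out only that one tin, and leave the other things on the bench where they are.

Things in the scene. Friction and masses are not known exactly. Their poses are not given: they have to be found in the camera images.
- dispenser: Lever-fed dispenser of sample tins, bolted to the bench. Origin on the bench under the middle of its magazine; x points back to the housing, y to the side where the knob is, z up; tins come out at the front, -x. Aluminium foot 12 mm high under it all except the tongue. White housing at x = 26 to 120, y = -33 to 33 mm, 58 mm high.
- magazine (a point): Middle of the magazine's floor, 22 mm above the bench; axes as the dispenser's. Clear square magazine, 50 x 51 mm outside, 43 mm inside, its top 72 mm above the bench, three alike tins stacked in it. After each full stroke of the lever the next tin drops to the floor.
- delivery (a point): Where a tin comes to lie after a full stroke (its centre, within some 5 mm): on the bare tongue, 64 mm in front of the magazine's middle, 29 mm above the bench. The tongue is 30 mm wide (narrower than a tin), its top at 22 mm, free space on both sides of it; it ends at dispenser x = -94 with a lip 4 mm up.
- pivot (a point): Point on the lever's vertical pivot axis, on the housing: dispenser x = 60, y = 0, 85 mm above the bench.
- knob (a point): Middle of the lever's upright white knob, 17 mm across, from 67 to 103 mm above the bench (this point at 85), 80 mm from the pivot axis; it moves with the lever. Under it the flat arm, 14 mm wide, at 63 to 69 mm. At rest the knob is at dispenser x = 106, y = 66 mm; at the stop x = 15, y = 66. It takes 1 N at rest, 4.5 N at the stop, up to 3 N more when moved at 0.1 m/s.
- lever (a joint): Lever angle in rad: 0 at rest, grows counter-clockwise seen from above (knob towards the dispenser's front) to the hard stop at 1.2. Sprung and damped: let go at the stop it swings back to 0 by itself in 1 to 2 s. It drives a pusher (57 mm per rad) that shoves the lowest tin out along the tongue and returns with the lever. Every full stroke puts out one tin.
- tin: The lowest tin, the one that comes out: closed flat aluminium tin, 40 mm across, 14 mm high, about 45 g. Origin at the centre of its underside, z is its axis. All three tins are alike.
- tin_center (a point): Centre of the lowest tin, 7 mm above its underside.
- tin_mid_center (a point): Centre of the second tin, which stays in the magazine.
- balance: Top-loading balance, fixed, white, 200 (x) x 160 (y) mm, 56 mm high, display on its -x side; origin on the bench under its middle. Stands left or right of the robot's centre line, the dispenser on the other side.
- pan (a point): Centre of the top face of the balance's round steel pan (100 mm across, 4 mm thick, rigid), 66 mm above the bench, 35 mm from the balance's middle along its +x.
- beaker: Bystander: empty glass beaker, 52 mm across, 50 mm tall. Origin: middle of its underside.
- spatula: Bystander: thin steel lab spatula lying flat, 160 mm long, 14 mm wide, 4 mm thick. Origin: near its middle.
- sample_jar: Bystander: white plastic jar, 36 mm across, 50 mm tall. Origin: middle of its underside.
- dish: Bystander: shallow white ceramic dish, 90 mm across, 18 mm high. Origin: middle of its underside.
- notebook: Bystander: closed notebook, 148 x 105 x 14 mm. Origin: middle of its underside.
Not all that is in view belongs to the job. Of the things that look like the dispenser, take the one that is farthest to the robot's left at the start.

How it is judged:
By the outcome, as a careful person would: the job done as asked, in the order asked, and still so for the second after the job is handed in, with the robot touching nothing.
It also fails if it takes over 51 s, if anything falls off the work surface, if the arm or the gripper's body presses on something with over 40 N, if the wrist force passes 120 N, or if a joint passes its speed limit or range.

## Working session

There is one attempt and no reset: what is moved stays moved. The work goes in short steps, Python scripts to look and compute and a tool call to move; the robot and the scene stay as the last step left them, time stands still between calls to the robot, and variables do not carry over. Pictures are saved under pics/ and viewed, at most 10 in all, crops included, and the job is handed in when it is done.

Besides the shell and the picture viewer there is one more tool, called after "Call:" by a JSON object that holds its "op" and its "data". send_rows: Moves the arm, as the interface text tells. Its arguments: {"type":"object","properties":{"dr":{"type":"array","items":{"type":"array","items":{"type":"number"}}},"xyz":{"type":"array","items":{"type":"array","items":{"type":"number"}}},"jaw":{"type":"array","items":{"type":"number"}}},"required":["dr","xyz","jaw"]}

```bash
mkdir -p pics; python3 - <<'E'
from bench import ctrl
import cv2, numpy as np
for n in("top","side"):
    im=ctrl.camera(n); cv2.imwrite(f"pics/{n}0.png",im[:,:,::-1]); np.save(f"pics/{n}0.npy",im)
    c=ctrl.calibration(n); print(n,{k:np.round(v,4).tolist() if hasattr(v,'tolist') or isinstance(v,list) else v for k,v in c.items()})
o=ctrl.get_obs(); print(o, ctrl.tip_extent)
E
```

```text
top {'camera_matrix': [[503.2656, 0.0, 282.4768], [0.0, 503.2656, 210.3576], [0.0, 0.0, 1.0]], 'world_from_camera': [[-0.0125, 0.998, -0.0622, 0.3713], [-0.9999, -0.0131, -0.0093, 0.0092], [-0.0101, 0.0621, 0.998, 1.59], [0.0, 0.0, 0.0, 1.0]]}
side {'camera_matrix': [[404.234, 0.0, 274.8597], [0.0, 404.234, 208.8617], [0.0, 0.0, 1.0]], 'world_from_camera': [[0.8462, 0.2802, -0.4533, 0.0754], [-0.5327, 0.4681, -0.705, -0.6241], [0.0147, 0.8381, 0.5454, 0.5815], [0.0, 0.0, 0.0, 1.0]]}
{'time_s': 0.1, 'q': array([ 1.13465322e+00,  1.81475933e-01,  1.60784932e+00,  2.71075187e-05,
        1.35381812e+00, -2.06255337e-01]), 'dq': array([-9.01504561e-04, -2.10663777e-03, -9.56357628e-04, -6.55864745e-05,
        1.38545759e-03,  5.47106466e-04]), 'joint_efforts': array([-7.50384479e-04, -4.45885062e+01, -3.52234268e+01, -4.10193834e-04,
        4.28534011e-03, -3.09269615e-05]), 'eef_pos': array([0.13076246, 0.55943198, 0.21889746]), 'eef_rot': array([-2.57342439e-04,  1.14693817e-01,  9.93400587e-01, -7.31530538e-04]), 'wrist_force': array([-0.23869744,  0.35099341,  0.34680601]), 'torque': array([ 0.0374652 , -0.01366208,  0.00740235]), 'grasp_force': 0.0, 'opening': 1.000210130538439} 0.019
```

View pics/top0.png

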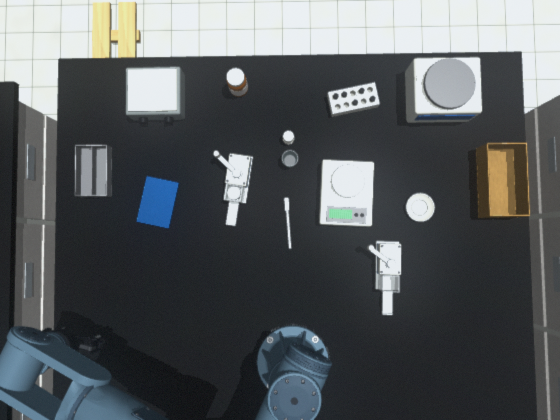

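View pics/side0.png

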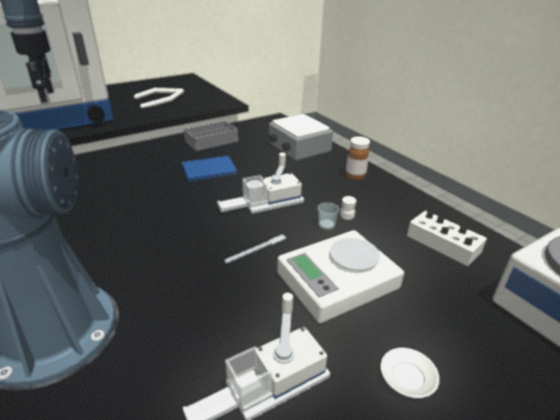

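The top view shows the left dispenser at about (237,185), with its knob at (216,154) and tongue tip at (232,223). The balance pan is at (348,181). I'll zoom in for detail.

```bash
cat > h.py <<'E'
from bench import ctrl
import numpy as np, cv2
def ray(n,u,v):
    c=ctrl.calibration(n);K=np.array(c["camera_matrix"]);T=np.array(c["world_from_camera"])
    d=np.linalg.inv(K)@[u,v,1]; d=T[:3,:3]@[d[0],-d[1],-d[2]]
    return T[:3,3],d
def onz(n,u,v,z):
    o,d=ray(n,u,v); return o+d*(z-o[2])/d[2]
def proj(n,p):
    c=ctrl.calibration(n);K=np.array(c["camera_matrix"]);T=np.array(c["world_from_camera"])
    q=T[:3,:3].T@(np.array(p)-T[:3,3]); q=K@[q[0],-q[1],-q[2]]; return q[:2]/q[2]
E
python3 - <<'E'
import numpy as np,cv2
a=np.load("pics/top0.npy")[:,:,::-1]
c1=cv2.resize(a[140:240,200:265],None,fx=6,fy=6,interpolation=cv2.INTER_CUBIC)
c2=cv2.resize(a[150:235,310:385],None,fx=5,fy=5,interpolation=cv2.INTER_CUBIC)
o=np.zeros((600,390+375,3),np.uint8);o[:,:390]=c1;o[:425,390:]=c2
cv2.imwrite("pics/crop0.png",o)
E
```

```text
(no output)
```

View pics/crop0.png

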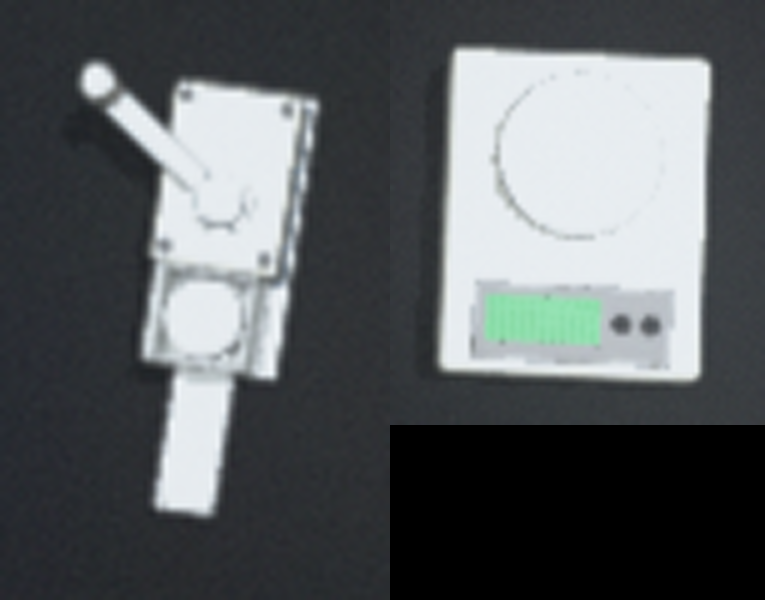

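The crop shows the knob at crop (97,80), the tongue end at (153..214,513), the housing top corners and the pan circle centred at (579,155).

```bash
python3 - <<'E'
from h import *
np.set_printoptions(precision=4,suppress=True)
t=lambda U,V,z:onz("top",(U+.5)/6-.5+200,(V+.5)/6-.5+140,z)
loc=[];W=[]
for (U,V),l in {(97,80):(106,66,103),(153,509):(-94,15,26),(214,516):(-94,-15,26),(176,81):(120,33,58),(304,97):(120,-33,58),(152,258):(26,33,58),(277,277):(26,-33,58),(204,319):(0,0,64)}.items():
    w=t(U,V,l[2]/1e3); loc.append(np.array(l[:2])/1e3);W.append(w[:2])
L=np.array(loc);W=np.array(W)
lc=L-L.mean(0);wc=W-W.mean(0)
a=np.arctan2((lc[:,0]*wc[:,1]-lc[:,1]*wc[:,0]).sum(),(lc*wc).sum())
R=np.array([[np.cos(a),-np.sin(a)],[np.sin(a),np.cos(a)]]);o=W.mean(0)-R@L.mean(0)
print("yaw",np.degrees(a),"origin",o);print((W-(L@R.T+o))*1e3)
for n,p in dict(knob=(.106,.066),stop=(.015,.066),deliv=(-.064,0),pivot=(.06,0)).items(): print(n,R@p+o)
pan=onz("top",(579-390+.5)/5-.5+310,(155+.5)/5-.5+150,.066);print("pan",pan)
q=[t for t in [(455,48),(709,60),(440,368),(698,380)]]
for U,V in q: print(onz("top",(U-390+.5)/5-.5+310,(V+.5)/5-.5+150,.056)[:2])
# side cross-check
for p in [(*(R@(.106,.066)+o),.103),(*(R@(-.094,0)+o),.024),pan]: print(proj("side",p))
s=np.load("pics/side0.npy")[:,:,::-1]
A=cv2.resize(s[140:220,210:310],None,fx=4,fy=4,interpolation=cv2.INTER_CUBIC);B=cv2.resize(s[220:320,275:375],None,fx=4,fy=4)
z=np.zeros((400,800,3),np.uint8);z[:320,:400]=A;z[:,400:]=B
cv2.imwrite("pics/crop1.png",z)
E
```

```text
yaw -9.037322459747331 origin [0.5216 0.1717]
[[ 1.7376 -0.1489]
 [-3.8672  1.5896]
 [-3.1911 -0.4277]
 [ 0.0836  0.4813]
 [ 1.2457  0.0857]
 [ 1.8724 -1.4799]
 [ 1.619  -0.1062]
 [ 0.5002  0.0061]]
knob [0.6367 0.2203]
stop [0.5468 0.2346]
deliv [0.4584 0.1818]
pivot [0.5809 0.1623]
pan [ 0.5544 -0.1752  0.066 ]
[ 0.6227 -0.1017]
[ 0.6131 -0.2573]
[ 0.4262 -0.0892]
[ 0.4169 -0.2459]
[281.4489 153.7456]
[219.8396 204.4979]
[353.5518 252.4061]
```

View pics/crop1.png

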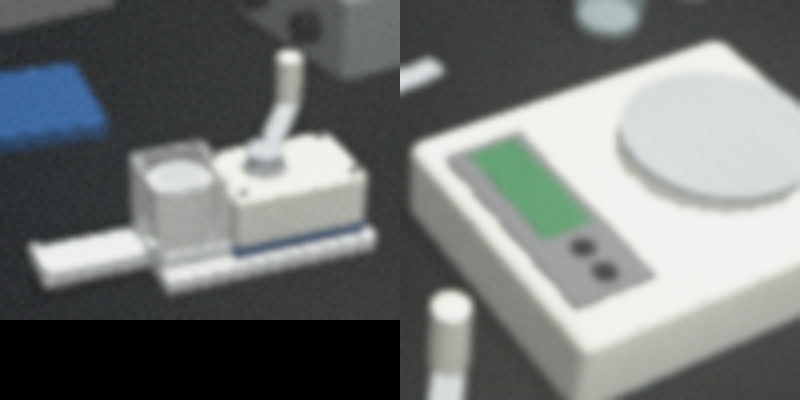

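The side view confirms the fit: knob top at (282,154), pan centre near (354,253). Now I'll move above the knob with the jaws partly closed, so they cage it.

Call:
{"op": "send_rows", "data": {"dr": [[0,0,1.2],[0,0,2.4],[0,0,3.6],[0,0,4.8],[0,0,6.0],[0,0,7.2],[0,0,8.4],[0,0,9.6]], "xyz": [[-4.75,-1.8,0.5],[-9.5,-3.6,1],[-14.25,-5.4,1.5],[-19,-7.2,2],[-23.75,-9,2.5],[-28.5,-10.8,3],[-33.25,-12.6,3.5],[-38,-14.4,4]], "jaw": [35,35,35,35,35,35,35,35]}}

```text
time_s: 1.1
eef_pos: [0.4692, 0.3319, 0.1792]
eef_rot: [-0.0, 0.581, 0.814, -0.0]
wrist_force: [0.7, 0.4, 0.6]
opening: 0.352
grasp_force: 0.0
```

```bash
cat > go.py <<'E'
from h import *
from scipy.spatial.transform import Rotation as Ro
import sys
def go(p,yaw):
    o=ctrl.get_obs();q=o["eef_rot"];R=Ro.from_quat([*q[1:],q[0]])
    c,s=np.cos(np.radians(yaw)),np.sin(np.radians(yaw))
    T=Ro.from_matrix(np.array([[-s,c,0],[c,s,0],[0,0,-1]]))  # rows -> columns below
    T=Ro.from_matrix(np.column_stack([[-s,c,0],[c,s,0],[0,0,-1]]))
    print("t",round(o["time_s"],2),"pos",o["eef_pos"].round(4),"F",o["wrist_force"].round(1),"open",round(o["opening"],3),"grip",round(o["grasp_force"],1),"q6",o["q"][5].round(2))
    print("xyz cm",(R.inv().apply(np.array(p)-o["eef_pos"])*100).round(2),"dr",(np.degrees((R.inv()*T).as_rotvec())/6).round(2))
if len(sys.argv)>4: go([float(a) for a in sys.argv[1:4]],float(sys.argv[4]))
E
python3 go.py .6375 .2203 .15 -9.04
```

```text
t 1.1 pos [0.4692 0.3319 0.1792] F [0.7 0.4 0.6] open 0.352 grip 0.0 q6 0.08
xyz cm [-16.03  12.29   2.91] dr [-0.01  0.    4.67]
```

Call:
{"op": "send_rows", "data": {"dr": [[0,0,1],[0,0,2],[0,0,3],[0,0,4],[0,0,4.67],[0,0,4.67],[0,0,4.67],[0,0,4.67]], "xyz": [[-3.5,2.7,0.5],[-7,5.4,1],[-10.5,8,1.8],[-14,10.7,2.5],[-16,12.3,2.9],[-16,12.3,2.9],[-16,12.3,2.9],[-16,12.3,2.9]], "jaw": [35,35,35,35,35,35,35,35]}}

```text
time_s: 2.1
eef_pos: [0.6362, 0.2235, 0.1508]
eef_rot: [-0.0, 0.759, 0.652, -0.0]
wrist_force: [0.5, -0.2, -0.2]
opening: 0.354
grasp_force: 0.0
```

```bash
python3 - <<'E'
from go import *
go([.6375,.2203,.10],-9.04)
a=ctrl.camera("top")[:,:,::-1];b=ctrl.camera("side")[:,:,::-1]
z=np.zeros((400,800,3),np.uint8);z[:,:400]=cv2.resize(a[120:220,180:280],None,fx=4,fy=4);z[:,400:]=cv2.resize(b[110:210,220:320],None,fx=4,fy=4)
cv2.imwrite("pics/k.png",z)
E
```

```text
t 2.1 pos [0.6362 0.2235 0.1508] F [ 0.5 -0.2 -0.2] open 0.354 grip 0.0 q6 0.31
xyz cm [-0.3   0.18  5.08] dr [-0.   -0.    0.06]
```

View pics/k.png

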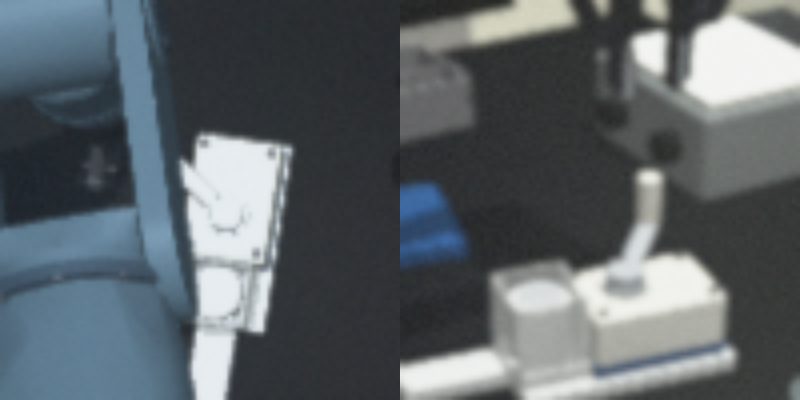

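The side view shows the fingers straddling the knob axis, at crop x 615 and 680 against the knob at 650. I'll descend.

Call:
{"op": "send_rows", "data": {"dr": [[0,0,0],[0,0,0],[0,0,0],[0,0,0],[0,0,0],[0,0,0],[0,0,0],[0,0,0]], "xyz": [[-0.3,0.2,0],[-0.3,0.2,1.0],[-0.3,0.2,2.0],[-0.3,0.2,3.0],[-0.3,0.2,4.0],[-0.3,0.2,5.0],[-0.3,0.2,5.0],[-0.3,0.2,5.0]], "jaw": [35,35,35,35,35,35,35,35]}}

```text
time_s: 3.2
eef_pos: [0.6388, 0.2193, 0.101]
eef_rot: [0.0, 0.759, 0.651, 0.0]
wrist_force: [0.0, -0.7, -0.1]
opening: 0.351
grasp_force: 0.0
```

Call:
{"op": "send_rows", "data": {"dr": [[0,0,0],[0,0,0],[0,0,0],[0,0,0],[0,0,0],[0,0,0],[0,0,0],[0,0,0]], "xyz": [[0.2,-0.8,0],[0.6,-1.6,0],[0.85,-2.2,0],[1.05,-2.8,0],[1.2,-3.35,0],[1.35,-3.95,0],[1.4,-4.55,0],[1.45,-5.15,0]], "jaw": [35,35,35,35,35,35,35,35]}}

```text
time_s: 4.2
eef_pos: [0.5895, 0.2415, 0.1007]
eef_rot: [-0.0, 0.759, 0.651, -0.0]
wrist_force: [-0.1, 0.1, 0.1]
opening: 0.349
grasp_force: 0.0
```

```bash
python3 - <<'E'
from go import *
go([.6375,.2203,.10],-9.04)
a=ctrl.camera("top")[:,:,::-1];b=ctrl.camera("side")[:,:,::-1]
z=np.zeros((400,800,3),np.uint8);z[:,:400]=cv2.resize(a[120:220,180:280],None,fx=4,fy=4);z[:,400:]=cv2.resize(b[110:210,220:320],None,fx=4,fy=4)
cv2.imwrite("pics/k2.png",z)
E
```

```text
t 4.2 pos [0.5895 0.2415 0.1007] F [-0.1  0.1  0.1] open 0.349 grip 0.0 q6 0.36
xyz cm [-1.37  5.07  0.07] dr [-0.    0.    0.04]
```

View pics/k2.png

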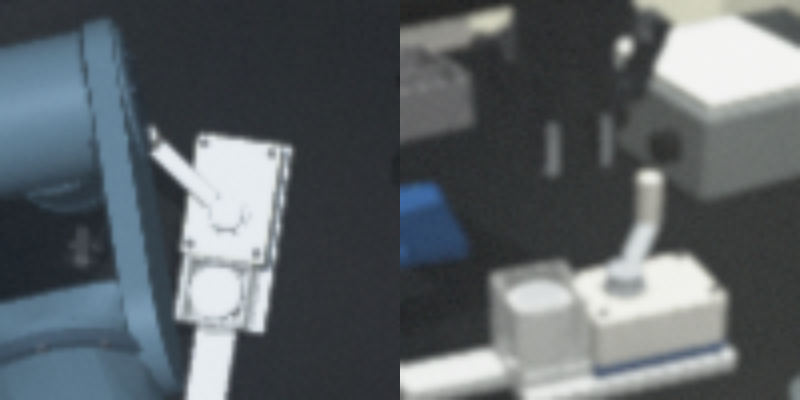

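The knob is still at rest, so the fingers missed it. In the side crop the fingertips are at about (552,178) and (605,165). I'll work out where they really are.

```bash
python3 - <<'E'
from go import *
c,s=np.cos(np.radians(-9)),np.sin(np.radians(-9))
for z in(.06,.08,.1,.12,.14):
  for k in(-.022,.022): print(z,k,(proj("side",[.5895+k*c,.2415+k*s,z])-[220,110])*4+[400,0])
print((proj("side",[.6367,.2203,.103])-[220,110])*4+[400,0],(proj("side",[.6367,.2203,.067])-[220,110])*4+[400,0])
E
```

```text
0.06 -0.022 [541.51786351 240.07531724]
0.06 0.022 [600.14027601 229.35380276]
0.08 -0.022 [541.17995821 214.11794577]
0.08 0.022 [600.37558059 203.63525032]
0.1 -0.022 [540.83534255 187.6450949 ]
0.1 0.022 [600.61549568 177.41277286]
0.12 -0.022 [540.48381464 160.64125549]
0.12 0.022 [600.86015814 150.6714131 ]
0.14 -0.022 [540.12516441 133.09028997]
0.14 0.022 [601.10971029 123.39561592]
[645.78236892 174.95372484] [644.56836115 221.94148764]
```

```bash
python3 - <<'E'
import cv2,numpy as np
o=[]
for f,x in(("k",560),("k2",500)):
    a=cv2.imread(f"pics/{f}.png")[0:240,x:x+160].astype(float)
    a=np.clip(a*2.8-20,0,255).astype(np.uint8);o.append(cv2.resize(a,None,fx=2.5,fy=2.5))
cv2.imwrite("pics/enh.png",np.hstack(o))
E
```

```text
(no output)
```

View pics/enh.png

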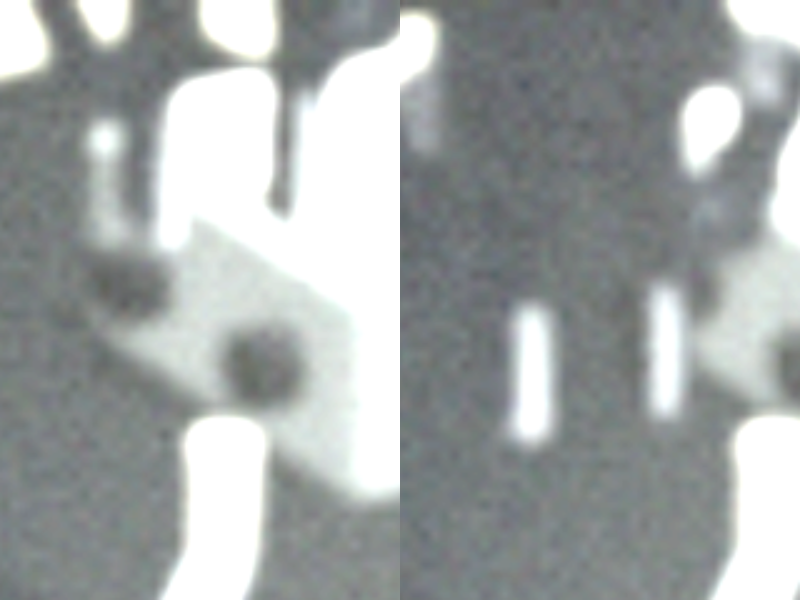

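The fingertips image about 26 mm higher than the stated tip extent implies. I'll do a gentle touch test on free bench beside the dispenser, with the jaw at tin width, to settle the real tip offset.

Call:
{"op": "send_rows", "data": {"dr": [[0,0,0],[0,0,0],[0,0,0],[0,0,0],[0,0,0],[0,0,0],[0,0,0],[0,0,0]], "xyz": [[1,-2,0],[2,-4,0],[2,-4,1.5],[2,-4,3],[2,-4,4.5],[2,-4,6],[2,-4,6.8],[2,-4,6.8]], "jaw": [47,47,47,47,47,47,47,47]}}

```text
time_s: 5.3
eef_pos: [0.5529, 0.2671, 0.0317]
eef_rot: [-0.0, 0.759, 0.651, -0.001]
wrist_force: [-0.7, -0.1, 0.7]
opening: 0.473
grasp_force: 0.0
```

```bash
python3 - <<'E'
from go import *
go([.553,.267,.03],-9.04)
a=ctrl.camera("top")[:,:,::-1];b=ctrl.camera("side")[:,:,::-1]
A=cv2.resize(a[130:230,160:260],None,fx=4,fy=4);B=cv2.resize(b[110:210,205:305],None,fx=4,fy=4)
B=np.clip(B*2.5-20.,0,255).astype(np.uint8);A=np.clip(A*2.-20.,0,255).astype(np.uint8)
cv2.imwrite("pics/t.png",np.hstack([A,B]))
o=ctrl.get_obs()["eef_pos"];c,s=np.cos(np.radians(-9)),np.sin(np.radians(-9))
for z in(0,.011,.03):
  for k in(-.025,.025): print(z,k,(proj("side",[o[0]+k*c,o[1]+k*s,z])-[205,110])*4+[400,0])
E
```

```text
t 5.3 pos [0.5529 0.2671 0.0317] F [-0.7 -0.1  0.7] open 0.473 grip 0.0 q6 0.41
xyz cm [-0.    0.01  0.17] dr [-0.01  0.01  0.04]
0 -0.025 [537.03936375 312.95995923]
0 0.025 [602.54782935 300.09870885]
0.011 -0.025 [536.52286453 299.54535626]
0.011 0.025 [602.37614942 286.81217654]
0.03 -0.025 [535.61790027 276.04147511]
0.03 0.025 [602.07540934 263.53751249]
```

View pics/t.png

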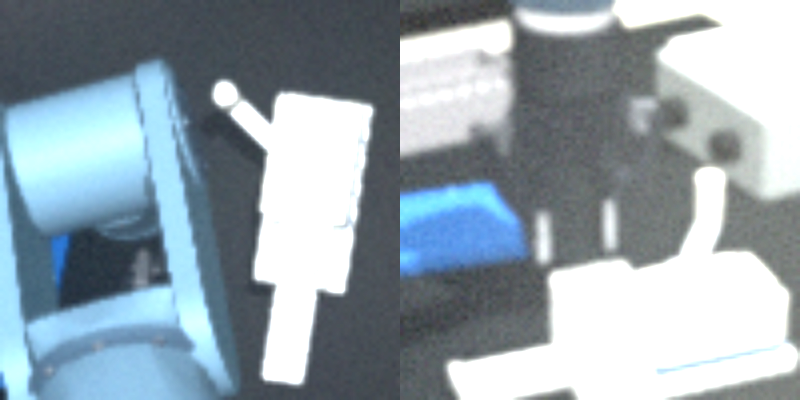

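The fingers' visible metal ends at rows 263 and 250, about z = 0.040, while the TCP reads 0.032. Nothing has touched yet, so I'll continue down slowly.

Call:
{"op": "send_rows", "data": {"dr": [[0,0,0],[0,0,0],[0,0,0],[0,0,0],[0,0,0],[0,0,0],[0,0,0],[0,0,0]], "xyz": [[0,0,0.4],[0,0,0.8],[0,0,1.0],[0,0,1.1],[0,0,1.2],[0,0,1.3],[0,0,1.4],[0,0,1.4]], "jaw": [47,47,47,47,47,47,47,47]}}

```text
time_s: 6.4
eef_pos: [0.5533, 0.2674, 0.0186]
eef_rot: [-0.0, 0.759, 0.651, -0.0]
wrist_force: [0.7, -0.6, -0.1]
opening: 0.465
grasp_force: 0.0
```

Call:
{"op": "send_rows", "data": {"dr": [[0,0,0],[0,0,0],[0,0,0],[0,0,0],[0,0,0],[0,0,0],[0,0,0],[0,0,0]], "xyz": [[0,0,0.1],[0,0,0.2],[0,0,0.3],[0,0,0.4],[0,0,0.5],[0,0,0.6],[0,0,0.6],[0,0,0.6]], "jaw": [47,47,47,47,47,47,47,47]}}

```text
time_s: 7.4
eef_pos: [0.5534, 0.2674, 0.0127]
eef_rot: [0.0, 0.759, 0.651, 0.0]
wrist_force: [-0.5, 0.2, 0.5]
opening: 0.468
grasp_force: 0.0
```

Call:
{"op": "send_rows", "data": {"dr": [[0,0,0],[0,0,0],[0,0,0],[0,0,0],[0,0,0],[0,0,0],[0,0,0],[0,0,0]], "xyz": [[0,0,0.3],[0,0,0.6],[0,0,0.9],[0,0,1.1],[0,0,1.2],[0,0,1.3],[0,0,1.4],[0,0,1.5]], "jaw": [47,47,47,47,47,47,47,47]}}

```text
time_s: 8.4
eef_pos: [0.5535, 0.2674, -0.0023]
eef_rot: [0.0, 0.759, 0.651, 0.0]
wrist_force: [0.6, 0.1, 0.0]
opening: 0.469
grasp_force: 0.0
```

Call:
{"op": "send_rows", "data": {"dr": [[0,0,0],[0,0,0],[0,0,0],[0,0,0],[0,0,0],[0,0,0],[0,0,0],[0,0,0]], "xyz": [[0,0,0.1],[0,0,0.2],[0,0,0.3],[0,0,0.4],[0,0,0.5],[0,0,0.6],[0,0,0.7],[0,0,0.8]], "jaw": [47,47,47,47,47,47,47,47]}}

```text
time_s: 9.4
eef_pos: [0.5534, 0.2674, -0.0104]
eef_rot: [0.0, 0.759, 0.651, 0.0]
wrist_force: [-0.2, 0.9, 0.5]
opening: 0.474
grasp_force: 0.0
```

Call:
{"op": "send_rows", "data": {"dr": [[0,0,0],[0,0,0],[0,0,0],[0,0,0],[0,0,0],[0,0,0],[0,0,0],[0,0,0]], "xyz": [[0,0,0.05],[0,0,0.1],[0,0,0.15],[0,0,0.2],[0,0,0.25],[0,0,0.3],[0,0,0.35],[0,0,0.4]], "jaw": [47,47,47,47,47,47,47,47]}}

```text
time_s: 10.4
eef_pos: [0.5535, 0.2674, -0.0131]
eef_rot: [0.0, 0.759, 0.651, -0.0]
wrist_force: [-6.0, -1.4, 13.4]
opening: 0.47
grasp_force: 6.7
```

The tips touched the bench at reported z ≈ -0.0125. So at this opening the real tips are about 12.5 mm above the reported TCP, and I'll use that offset from here. Going back over the knob.

Call:
{"op": "send_rows", "data": {"dr": [[0,0,0],[0,0,0],[0,0,0],[0,0,0],[0,0,0],[0,0,0],[0,0,0],[0,0,0]], "xyz": [[0,0,-4],[0,0,-8],[0,0,-12.5],[0,0,-12.5],[-1.3,3.5,-12.5],[-2.6,7,-12.5],[-3.35,9.05,-12.5],[-3.35,9.05,-12.5]], "jaw": [47,40,35,35,35,35,35,35]}}

```text
time_s: 11.4
eef_pos: [0.638, 0.2192, 0.1091]
eef_rot: [-0.0, 0.76, 0.65, -0.001]
wrist_force: [-0.2, 0.1, 0.1]
opening: 0.351
grasp_force: 0.0
```

```bash
python3 go.py .6375 .2203 .067 -9.04
```

```text
t 11.4 pos [0.638  0.2192 0.1091] F [-0.2  0.1  0.1] open 0.351 grip 0.0 q6 0.31
xyz cm [ 0.1  -0.06  4.21] dr [-0.01  0.01  0.02]
```

Call:
{"op": "send_rows", "data": {"dr": [[0,0,0],[0,0,0],[0,0,0],[0,0,0],[0,0,0],[0,0,0],[0,0,0],[0,0,0]], "xyz": [[0.1,0,0.6],[0.1,0,1.2],[0.1,0,1.8],[0.1,0,2.4],[0.1,0,3.0],[0.1,0,3.6],[0.1,0,4.1],[0.1,0,4.1]], "jaw": [35,35,35,35,35,35,35,35]}}

```text
time_s: 12.4
eef_pos: [0.6375, 0.2213, 0.069]
eef_rot: [-0.0, 0.759, 0.651, -0.0]
wrist_force: [-0.0, -0.6, 0.1]
opening: 0.351
grasp_force: 0.0
```

Now the first half of the stroke along the arc.

Call:
{"op": "send_rows", "data": {"dr": [[0,0,0],[0,0,0],[0,0,0],[0,0,0],[0,0,0],[0,0,0],[0,0,0],[0,0,0]], "xyz": [[0.2,-0.8,0],[0.6,-1.6,0],[0.85,-2.2,0],[1.05,-2.8,0],[1.2,-3.35,0],[1.35,-3.95,0],[1.4,-4.55,0],[1.45,-5.15,0]], "jaw": [35,35,35,35,35,35,35,35]}}

```text
time_s: 13.4
eef_pos: [0.5908, 0.2449, 0.0713]
eef_rot: [0.001, 0.759, 0.651, 0.003]
wrist_force: [5.5, 2.1, -0.6]
opening: 0.349
grasp_force: 2.4
```

Call:
{"op": "send_rows", "data": {"dr": [[0,0,0],[0,0,0],[0,0,0],[0,0,0],[0,0,0],[0,0,0],[0,0,0],[0,0,0]], "xyz": [[0,-0.6,0],[-0.1,-1.2,0],[-0.2,-1.8,0],[-0.35,-2.35,0],[-0.55,-2.9,0],[-0.75,-3.45,0],[-1.05,-4.0,0],[-1.3,-4.4,0]], "jaw": [35,35,35,35,35,35,35,35]}}

```text
time_s: 14.4
eef_pos: [0.5453, 0.2386, 0.0713]
eef_rot: [0.001, 0.759, 0.651, 0.003]
wrist_force: [6.8, 2.5, 0.0]
opening: 0.346
grasp_force: 2.5
```

```bash
python3 go.py .5404 .2356 .067 -9.04
```

```text
t 14.4 pos [0.5453 0.2386 0.0713] F [6.8 2.5 0. ] open 0.346 grip 2.5 q6 0.37
xyz cm [-0.37 -0.44  0.42] dr [ 0.05 -0.02  0.04]
```

Call:
{"op": "send_rows", "data": {"dr": [[0,0,0],[0,0,0],[0,0,0],[0,0,0],[0,0,0],[0,0,0],[0,0,0],[0,0,0]], "xyz": [[-0.05,-0.1,0],[-0.1,-0.2,0],[-0.2,-0.3,0],[-0.25,-0.4,0],[-0.3,-0.5,0],[-0.4,-0.6,0],[-0.4,-0.6,0],[-0.4,-0.6,0]], "jaw": [35,35,35,35,35,35,35,35]}}

```text
time_s: 15.4
eef_pos: [0.5408, 0.2357, 0.0715]
eef_rot: [0.002, 0.759, 0.651, 0.004]
wrist_force: [11.1, 4.2, -3.6]
opening: 0.349
grasp_force: 5.3
```

Call:
{"op": "send_rows", "data": {"dr": [[0,0,0],[0,0,0],[0,0,0],[0,0,0],[0,0,0],[0,0,0],[0,0,0],[0,0,0]], "xyz": [[-0.05,-0.05,0],[-0.05,-0.1,0],[-0.1,-0.15,0],[-0.1,-0.2,0],[-0.15,-0.25,0],[-0.2,-0.3,0],[-0.2,-0.3,0],[-0.2,-0.3,0]], "jaw": [35,35,35,35,35,35,35,35]}}

```text
time_s: 16.4
eef_pos: [0.54, 0.2344, 0.0721]
eef_rot: [0.003, 0.759, 0.651, 0.007]
wrist_force: [19.1, 5.1, -8.4]
opening: 0.352
grasp_force: 8.9
```

The force rises steeply, so the lever is at the hard stop. I'll ease off, lift clear and let it spring back.

Call:
{"op": "send_rows", "data": {"dr": [[0,0,0],[0,0,0],[0,0,0],[0,0,0],[0,0,-1.5],[0,0,-3],[0,0,-4.5],[0,0,-6]], "xyz": [[0.1,0.2,-1],[0.1,0.2,-3],[0.1,0.2,-6],[0.1,0.2,-7],[1,0,-7],[2,-1,-7],[3,-2,-7],[4,-3,-7]], "jaw": [35,35,35,35,50,70,80,80]}}

```text
time_s: 17.4
eef_pos: [0.5091, 0.2774, 0.1389]
eef_rot: [-0.001, 0.519, 0.855, -0.001]
wrist_force: [-0.3, 0.0, -0.7]
opening: 0.801
grasp_force: 0.0
```

Call:
{"op": "send_rows", "data": {"dr": [[0,0,-1.5],[0,0,-3],[0,0,-4.5],[0,0,-6],[0,0,-7.5],[0,0,-9],[0,0,-9],[0,0,-9]], "xyz": [[0,0,0],[0,0,0],[0,0,0],[0,0,0],[0,0,0],[0,0,0],[0,0,0],[0,0,0]], "jaw": [80,80,80,80,80,80,80,80]}}

```text
time_s: 18.4
eef_pos: [0.5099, 0.2771, 0.1393]
eef_rot: [-0.0, 0.078, 0.997, -0.0]
wrist_force: [-0.0, -0.1, 0.5]
opening: 0.805
grasp_force: 0.0
```

```bash
python3 - <<'E'
from go import *
go([.4584,.1818,.12],80.96)
a=ctrl.camera("top")[:,:,::-1];b=ctrl.camera("side")[:,:,::-1]
A=cv2.resize(a[140:240,200:265],None,fx=6,fy=6,interpolation=cv2.INTER_CUBIC);B=cv2.resize(b[140:240,210:310],None,fx=4,fy=4,interpolation=cv2.INTER_CUBIC)
z=np.zeros((600,790,3),np.uint8);z[:,:390]=A;z[:400,390:]=B
cv2.imwrite("pics/d.png",z)
E
```

```text
t 18.4 pos [0.5099 0.2771 0.1393] F [-0.  -0.1  0.5] open 0.805 grip 0.0 q6 -1.12
xyz cm [  3.6  -10.21   1.94] dr [-0.   -0.01  0.02]
```

View pics/d.png

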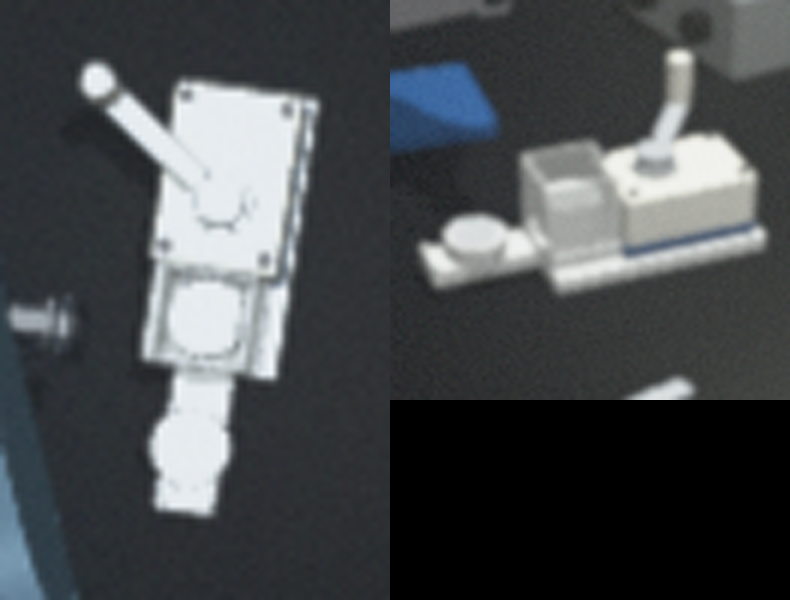

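The lever is back at rest with its knob at crop (97,80). One tin lies on the tongue, its top at crop (190,450).

```bash
python3 - <<'E'
from go import *
p=onz("top",190.5/6-.5+200,450.5/6-.5+140,.036);print(p,onz("side",(475-390+.5)/4-.5+210,237.5/4-.5+140,.036))
go([p[0],p[1],.11],80.96)
E
```

```text
[0.45713073 0.18238161 0.036     ] [0.457102   0.17889315 0.036     ]
t 18.5 pos [0.5101 0.2771 0.1395] F [-0.4  0.4  0.2] open 0.797 grip 0.0 q6 -1.12
xyz cm [  3.77 -10.17   2.95] dr [-0.   -0.    0.02]
```

Call:
{"op": "send_rows", "data": {"dr": [[0,0,0],[0,0,0],[0,0,0],[0,0,0],[0,0,0],[0,0,0],[0,0,0],[0,0,0]], "xyz": [[1,-2.6,0],[2,-5.2,0],[3,-7.8,0],[3.8,-10.25,1],[3.8,-10.25,3.5],[3.8,-10.25,6],[3.8,-10.25,8.5],[3.8,-10.25,8.5]], "jaw": [80,80,80,80,80,80,80,80]}}

```text
time_s: 19.5
eef_pos: [0.4554, 0.1813, 0.0531]
eef_rot: [-0.002, 0.077, 0.997, -0.0]
wrist_force: [-0.2, -0.0, 0.1]
opening: 0.796
grasp_force: 0.0
```

```bash
python3 go.py .457 .181 .0135 80.96
```

```text
t 19.5 pos [0.4554 0.1813 0.0531] F [-0.2 -0.   0.1] open 0.796 grip 0.0 q6 -1.28
xyz cm [-0.18  0.    3.96] dr [-0.01 -0.04  0.03]
```

Call:
{"op": "send_rows", "data": {"dr": [[0,0,0],[0,0,0],[0,0,0],[0,0,0],[0,0,0],[0,0,0],[0,0,0],[0,0,0]], "xyz": [[-0.1,0,0.8],[-0.1,0,1.6],[-0.1,0,2.4],[-0.1,0,3.2],[-0.1,0,4.0],[-0.1,0,4.1],[-0.1,0,4.1],[-0.1,0,4.1]], "jaw": [80,80,80,80,80,70,60,55]}}

```text
time_s: 20.5
eef_pos: [0.4584, 0.1815, 0.014]
eef_rot: [0.0, 0.077, 0.997, 0.0]
wrist_force: [0.1, 0.8, 0.4]
opening: 0.553
grasp_force: 0.0
```

```bash
python3 go.py .457 .181 .0135 80.96
```

```text
t 20.5 pos [0.4584 0.1815 0.014 ] F [0.1 0.8 0.4] open 0.553 grip 0.0 q6 -1.28
xyz cm [ 0.13 -0.07  0.05] dr [0.   0.01 0.04]
```

Close on the tin.

Call:
{"op": "send_rows", "data": {"dr": [[0,0,0],[0,0,0],[0,0,0],[0,0,0],[0,0,0],[0,0,0],[0,0,0],[0,0,0]], "xyz": [[0.1,-0.1,0],[0.1,-0.1,0],[0.1,-0.1,0],[0.1,-0.1,0],[0.1,-0.1,0],[0.1,-0.1,0],[0.1,-0.1,0],[0.1,-0.1,0]], "jaw": [53,50,46,40,30,30,30,30]}}

```text
time_s: 21.5
eef_pos: [0.4571, 0.1806, 0.0144]
eef_rot: [0.0, 0.077, 0.997, -0.0]
wrist_force: [-3.3, -1.0, 8.2]
opening: 0.433
grasp_force: 59.1
```

Call:
{"op": "send_rows", "data": {"dr": [[0,0,0],[0,0,0],[0,0,0],[0,0,0],[0,0,0],[0,0,0],[0,0,0],[0,0,0]], "xyz": [[0,0,-0.5],[0,0,-1.5],[0,0,-3],[0,0,-5],[0,0,-7.5],[0,0,-10],[0,0,-12],[0,0,-12]], "jaw": [30,30,30,30,30,30,30,30]}}

```text
time_s: 22.5
eef_pos: [0.4586, 0.1808, 0.1361]
eef_rot: [0.002, 0.077, 0.997, 0.001]
wrist_force: [0.6, -0.4, -0.3]
opening: 0.435
grasp_force: 60.1
```

```bash
python3 go.py .5545 -.1755 .12 80.96
```

```text
t 22.5 pos [0.4586 0.1808 0.1361] F [ 0.6 -0.4 -0.3] open 0.435 grip 60.1 q6 -1.28
xyz cm [-14.91 -33.75   1.64] dr [0.01 0.04 0.04]
```

Call:
{"op": "send_rows", "data": {"dr": [[0,0,0],[0,0,0],[0,0,0],[0,0,0],[0,0,0],[0,0,0],[0,0,0],[0,0,0]], "xyz": [[-0.5,-1,0],[-1.5,-3.5,0],[-3,-6.8,0],[-4.5,-10.2,0],[-6,-13.6,0],[-7.5,-17,0],[-9,-20.4,0],[-10.5,-23.8,0]], "jaw": [30,30,30,30,30,30,30,30]}}

```text
time_s: 23.5
eef_pos: [0.5237, -0.0724, 0.1324]
eef_rot: [-0.001, 0.077, 0.997, 0.0]
wrist_force: [0.5, 0.2, -0.4]
opening: 0.435
grasp_force: 60.1
```

Call:
{"op": "send_rows", "data": {"dr": [[0,0,0],[0,0,0],[0,0,0],[0,0,0],[0,0,0],[0,0,0],[0,0,0],[0,0,0]], "xyz": [[-1.5,-3.4,0.3],[-3,-6.5,0.6],[-4,-9,1],[-4.4,-10,1.5],[-4.4,-10,1.7],[-4.4,-10,1.7],[-4.4,-10,1.7],[-4.4,-10,1.7]], "jaw": [30,30,30,30,30,30,30,30]}}

```text
time_s: 24.5
eef_pos: [0.5527, -0.1755, 0.117]
eef_rot: [0.0, 0.076, 0.997, -0.0]
wrist_force: [0.5, -0.4, -1.2]
opening: 0.436
grasp_force: 60.2
```

```bash
python3 - <<'E'
from go import *
go([.5545,-.1755,.0575],80.96)
a=ctrl.camera("top")[:,:,::-1];b=ctrl.camera("side")[:,:,::-1]
A=cv2.resize(a[140:240,300:400],None,fx=4,fy=4,interpolation=cv2.INTER_CUBIC);B=cv2.resize(b[190:290,300:400],None,fx=4,fy=4,interpolation=cv2.INTER_CUBIC)
cv2.imwrite("pics/p.png",np.hstack([A,B]))
o=ctrl.get_obs()["eef_pos"]
for dz in(.0125,.0225): print((proj("side",[o[0],o[1],o[2]+dz])-[300,190])*4+[400,0])
E
```

```text
t 24.5 pos [ 0.5527 -0.1755  0.117 ] F [ 0.5 -0.4 -1.2] open 0.436 grip 60.2 q6 -1.93
xyz cm [-0.17  0.03  5.95] dr [-0.    0.    0.05]
[628.43710412 148.72271802]
[631.06381868 131.72000029]
```

View pics/p.png

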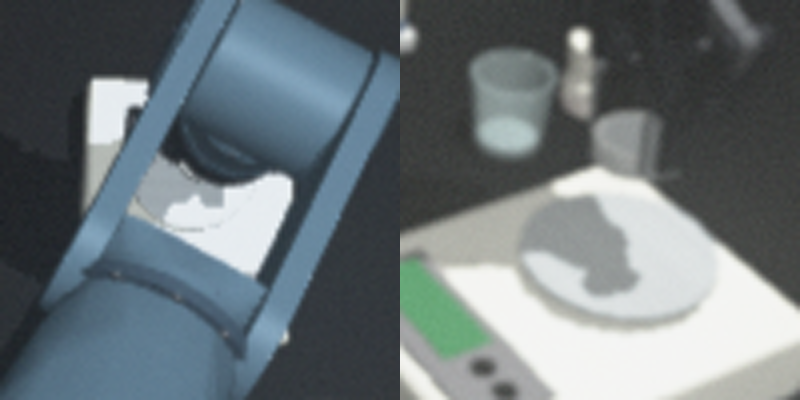

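The last view shows the tin held level at about crop (627,145) above the pan. I'll lower it, with the last few millimetres slow and watching the force.

Call:
{"op": "send_rows", "data": {"dr": [[0,0,0],[0,0,0],[0,0,0],[0,0,0],[0,0,0],[0,0,0],[0,0,0],[0,0,0]], "xyz": [[-0.15,0,1],[-0.15,0,2],[-0.15,0,3],[-0.15,0,4],[-0.15,0,4.7],[-0.15,0,5.1],[-0.15,0,5.2],[-0.15,0,5.2]], "jaw": [30,30,30,30,30,30,30,30]}}

```text
time_s: 25.6
eef_pos: [0.5543, -0.1765, 0.0649]
eef_rot: [0.0, 0.077, 0.997, -0.0]
wrist_force: [0.1, 0.4, -0.9]
opening: 0.44
grasp_force: 60.2
```

Call:
{"op": "send_rows", "data": {"dr": [[0,0,0],[0,0,0],[0,0,0],[0,0,0],[0,0,0],[0,0,0],[0,0,0],[0,0,0]], "xyz": [[0,0,0.1],[0,0,0.2],[0,0,0.3],[0,0,0.4],[0,0,0.45],[0,0,0.5],[0,0,0.5],[0,0,0.5]], "jaw": [30,30,30,30,30,30,30,30]}}

```text
time_s: 26.6
eef_pos: [0.5541, -0.1764, 0.0597]
eef_rot: [0.0, 0.077, 0.997, -0.0]
wrist_force: [0.5, -0.6, -0.4]
opening: 0.435
grasp_force: 60.2
```

Call:
{"op": "send_rows", "data": {"dr": [[0,0,0],[0,0,0],[0,0,0],[0,0,0],[0,0,0],[0,0,0],[0,0,0],[0,0,0]], "xyz": [[0,0,0.02],[0,0,0.04],[0,0,0.06],[0,0,0.08],[0,0,0.1],[0,0,0.12],[0,0,0.14],[0,0,0.14]], "jaw": [30,30,30,30,30,30,30,30]}}

```text
time_s: 27.6
eef_pos: [0.5541, -0.1764, 0.0584]
eef_rot: [0.0, 0.077, 0.997, -0.0]
wrist_force: [-0.3, -0.5, 2.0]
opening: 0.437
grasp_force: 60.3
```

Call:
{"op": "send_rows", "data": {"dr": [[0,0,0],[0,0,0],[0,0,0],[0,0,0],[0,0,0],[0,0,0],[0,0,0],[0,0,0]], "xyz": [[0,0,0.02],[0,0,0.04],[0,0,0.06],[0,0,0.06],[0,0,0.06],[0,0,0.06],[0,0,0.06],[0,0,0.06]], "jaw": [30,30,30,30,30,30,30,30]}}

```text
time_s: 28.6
eef_pos: [0.5542, -0.1765, 0.0584]
eef_rot: [0.0, 0.077, 0.997, -0.0]
wrist_force: [-3.2, 0.9, 6.6]
opening: 0.436
grasp_force: 60.8
```

The tin is seated on the pan: force is up and z no longer falls. I'll open slowly.

Call:
{"op": "send_rows", "data": {"dr": [[0,0,0],[0,0,0],[0,0,0],[0,0,0],[0,0,0],[0,0,0],[0,0,0],[0,0,0]], "xyz": [[0,0,-0.05],[0,0,-0.05],[0,0,-0.05],[0,0,-0.05],[0,0,-0.05],[0,0,-0.05],[0,0,-0.05],[0,0,-0.05]], "jaw": [42,44,46,48,52,58,66,75]}}

```text
time_s: 29.6
eef_pos: [0.5541, -0.1764, 0.0582]
eef_rot: [-0.0, 0.077, 0.997, -0.0]
wrist_force: [0.2, 1.0, -0.1]
opening: 0.748
grasp_force: 0.0
```

Call:
{"op": "send_rows", "data": {"dr": [[0,0,0],[0,0,0],[0,0,0],[0,0,0],[0,0,0],[0,0,0],[0,0,0],[0,0,0]], "xyz": [[0,0,0],[0,0,-1],[0,0,-3],[0,0,-6],[0,2,-9],[0,6,-12],[0,10,-12],[0,14,-12]], "jaw": [78,78,78,78,78,78,78,78]}}

```text
time_s: 30.6
eef_pos: [0.5764, -0.0371, 0.1809]
eef_rot: [0.002, 0.077, 0.997, -0.0]
wrist_force: [0.9, -0.4, -0.2]
opening: 0.781
grasp_force: 0.0
```

```bash
python3 - <<'E'
from go import *
b=ctrl.camera("side").astype(int);a=ctrl.camera("top").astype(int)
np.save("pics/sf.npy",b);np.save("pics/tf.npy",a);cv2.imwrite("pics/sf.png",b[:,:,::-1])
b0=np.load("pics/side0.npy").astype(int)
print(ctrl.get_obs()["time_s"])
print("expected tin top px",proj("side",[.5545,-.1755,.08]),"bottom",proj("side",[.5545,-.1755,.066]))
np.set_printoptions(linewidth=250)
g=b.mean(2).astype(int);print(g[228:272:2,328:386:2])
a0=np.load("pics/top0.npy").astype(int);d=np.abs(a-a0).sum(2)>40;print("top diff rows/cols in pan",d[160:205,325:372].sum(),a.mean(2).astype(int)[164:200:2,330:368:2])
E
```

```text
30.7
expected tin top px [354.53802495 246.99565855] bottom [353.68915408 252.46067373]
[[133 121  98  77  70  67  73  66  66  72  65  71  69  73  67  68  66  68  67  64  68  66  65  62  64  64  68  62  61]
 [ 81  74  72  71  67  69  68  70  70  70  84 119 156 159 109  70  70  71  69  69  68  68  67  65  66  65  67  67  66]
 [ 67  72  73  75  70  70  71  82 119 157 208 232 239 240 222 135  70  70  71  66  64  67  69  68  68  65  68  63  63]
 [ 71  71  72  69  81 106 150 202 231 240 240 241 242 241 241 228 142  80  68  70  73  69  69  70  67  66  68  67  68]
 [ 72  79 103 144 195 228 239 242 241 240 240 240 240 241 242 242 234 174  91  71  71  71  68  68  69  68  67  67  66]
 [142 188 224 237 240 240 239 235 233 227 226 227 228 231 233 236 238 236 185  97  70  73  70  71  69  69  70  70  68]
 [238 240 241 240 237 229 222 221 220 218 220 222 222 224 222 222 223 227 227 187 114  71  68  73  74  71  68  68  67]
 [241 241 239 232 222 221 220 220 219 221 226 232 229 230 228 228 227 221 222 221 201 132  83  68  72  72  71  69  70]
 [242 240 232 221 220 219 221 221 220 228 235 229 225 225 22
[... 2477 characters left out ...]
231 236 236 235 235 228 235]
 [232 164 235 236 236 236 233 177 201 228 229 217 236 236 235 236 235 235 235]
 [232 184 224 236 236 237 236 233 233 233 234 235 235 236 236 236 234 236 236]
 [236 230 166 235 236 236 236 237 236 235 236 236 236 236 236 235 234 235 236]
 [236 235 230 184 235 236 235 236 235 236 236 236 236 235 233 234 236 236 236]
 [235 235 236 231 184 227 235 236 235 236 236 235 235 236 234 235 237 236 236]
 [236 235 235 236 234 206 203 222 229 227 228 223 217 236 236 236 236 236 235]
 [236 236 235 236 235 236 236 233 234 232 233 236 236 236 235 236 236 236 236]][ WARN:0@1.138] global loadsave.cpp:1063 imwrite_ Unsupported depth image for selected encoder is fallbacked to CV_8U.
```

The tin rim in the side image is centred at about (355.5,247.5), against (354.5,247) expected for mid-pan. It lies flat and the arm is clear, so I'll hand in.

```bash
python3 -c "
from bench import ctrl
print(ctrl.hand_in())"
```

```text
the job is handed in; nothing more can be done
None
```

The job is handed in at about 31 s: the lever went to its stop and sprang back, and the one tin put out lies flat within about 2 mm of the pan's centre in the side image; no verdict came back, and I didn't re-check the bystanders.

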